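# Feed one wheel blank from the magazine into the V-stop

## Robot

A 6-joint arm with a two-finger parallel gripper is mounted at the origin on the work surface. World frame = base frame: x ahead of the robot, y to its left, z up, the work surface at z = 0. Lengths are in m, angles in rad, forces in N, time in s.
With the tool pointing down it reaches from about 0.275 to 0.725 m from the base axis. Payload 5.6 kg.
Tool frame: the origin (TCP) lies on the centre line of the jaws, within the pads' length; the fingertips stand 25 mm ahead of it and the grasp point (between the pads) lies 6 mm ahead of it (bot.tcp_to_tips is the z of the fingertips in the tool frame, in m); z points along the fingers, y is the direction in which the jaws open and shut (so a half turn about z gives the same grasp; the last joint's range is limited). The gripper opens to 85 mm and grips with 20 to 120 N. Pads are 22 mm wide; open, the fingers measure 114 mm over their backs; the gripper's body (76 mm by 85 mm) begins 54 mm behind the grasp point. The pads swing forward as they close: fully open they stand 13 mm farther back than shut.
Start: joints at [1.454, 0.255, 0.108, 0, -1.424, -0.285], TCP at [0.215, 0.506, 0.256] pointing down, gripper open.
Joint ranges: [-2.95, 2.95], [-1.21, 1.97], [-1.09, 1.5], [-2.87, 1.71], [-2.94, -0.07], [-3.05, 3.05]. Speed limits (rad/s): [2.57, 2.57, 3.14, 3.14, 3.14, 3.14].

## Interface

Orientations are given as a 3x3 rotation matrix whose columns are the frame's x, y, z axes.
In Python, from station import bot, eyes gives the robot as it stands. The module is installed in compiled form; this text tells all that it offers.
- The arm moves only by the tool carry_out, never from a script. Its argument "targets" is text: rows parted by semicolons, each of 7 numbers parted by spaces: the shift along the tool's x, y, z as a fraction of full scale, then the turn, a rotation vector about the tool's x, y, z as a fraction of full scale, then the opening, from -1 (shut) to 1 (fully open). In form: x y z rx ry rz jaw; .... A call has 1 to 5 rows; each row shifts and turns the commanded pose from where the row before left it, along the tool's axes as they then stand; what a row does not reach is not made up. Full scale, the value 1, is 0.025 m for a shift and pi/4 rad for a turn. A row lasts 1/12 s, in which the tool goes at most 41.7 mm and 7.16 degrees, less where a joint would pass 70% of its speed; a pose out of reach is approached as far as the arm can. A call with a number of a shift or a turn outside -1 to 1 is refused whole. A call with a gripper value outside its range is refused whole. The fingers move at their own pace and stop on an object; "newtons" is the grip in N (left out, the last holds). Time passes only in rows, so rows that do not move let the fingers close. It gives the time, the measured TCP pose, the force and the opening at its end, in the units of the state.
- bot.get_obs(): the state, without advancing time (a new reading comes with each control period).
- eyes.camera(name): name is "side" or "top" or "wrist"; returns a dict with "img" (384x512x3 uint8, red, green, blue), "depth" (384x512 float32, m along the optical axis (not along the pixel's ray), 0 where there is no reading), "fx", "fy", "cx", "cy" (pixels), "k1" (the pictures are not rectified: a ray, as slopes to the right and down, at radius r is drawn at 1 + k1 r^2 times it, then the intrinsics apply), "world_to_cam" (4x4, takes a point from world to camera coordinates); the wrist camera has in their place "mount" (4x4, takes a point from camera to tool coordinates, whose origin is the TCP and whose axes are the flange's). Camera axes: x right, y up, looking along -z (the intrinsics and any distortion apply to the point x, -y, -z); pixel columns grow to the right and rows downward; lengths in m; the calibration is good to about 2 mm. A picture is of the moment at which its call begins: read the wrist's pose just before it.
- bot.job_done(): hands the job in, once; it reports no verdict.
The state is a dict: "t": time; "joint_positions": joint angles; "dq": joint speeds; "joint_efforts": joint torques, N m; "position": TCP position; "ee_rot": TCP orientation; "ft_force": force on the tool from outside, world axes, zero at the start; "torque": the same for the moment, N m; "finger_gap": finger opening in m.
Only numpy, scipy, OpenCV 4.12 (cv2) and the standard library are available. Lean on these libraries where they do the work, as an engineer would, in place of code of your own. Each camera call takes 0.05 s, during which the arm holds its last target.

## Task

Feed one wheel blank for drilling: press the red plunger of the magazine feeder fully home once, so that it ejects a single wooden blank, and let the plunger spring all the way back. Then, with the fingertips, push the blank sideways over the plate until it sits snug against both faces of the V-stop, and move clear. Never pick a blank up, leave the other blanks in the magazine and leave the things around the jig alone.

Things in the scene. Friction and masses are not known exactly. Their poses are not given: they have to be found in the camera images.
- feeder: Magazine-fed drilling jig, fixed to the bench. Origin on the bench straight below the middle of the magazine; x = the way the plunger pushes and the blank comes out, -y = from the outfeed towards the V-stop, z up. Dark wooden plate, its top 36 mm above the bench, covers x -80..146, y -195..60 mm. The blade guide (x -80..-35, y -36..36) stands 19 mm above the plate.
- magazine_top (a point): Middle of the magazine's open top, 86 mm above the bench over the feeder's origin; axes as the feeder's. Plywood box, outside x -35..33, y -35..35 mm, holding four stacked blanks. Its clear front wall (x 27..32) ends 15 mm above the plate, so only the lowest blank can leave: pressing the plunger makes the blade push it out along +x.
- plunger (a joint): Travel of the spring plunger along the feeder's x, in m: 0 = out at rest, 0.080 = fully home against its stop. The spring resists with about 3 N at rest to 10 N fully home and returns the plunger by itself when let go.
- plunger_face (a point): Middle of the flat outer face of the red plunger knob, which looks along the feeder's -x; moves with the plunger. Knob 40 mm in diameter, 20 mm long, on a 10 mm rod beyond the plate's end; its axis is 41.5 mm above the bench. At rest this point is at x -191, y 0 mm of the feeder.
- outfeed (a point): Point on the plate's top (36 mm above the bench), 76 mm in +x from the feeder's origin, in front of the clear wall: the middle of the ejected blank comes to rest about here (it may slide a few mm farther). Axes as the feeder's.
- blank0_center (a point): Centre of the lowest wooden blank (the one that is ejected): light wooden disc lying flat, 50 mm in diameter, 12 mm thick, about 17 g. It stands in the magazine at the start; on the plate its centre is 42 mm above the bench.
- blank1_center (a point): Centre of the second blank, 50 x 12 mm, in the magazine; sinks by one thickness when the lowest has gone and the plunger is back, and must stay in the magazine.
- blank2_center (a point): Centre of the third blank in the magazine, same size.
- blank3_center (a point): Centre of the top blank in the magazine, same size.
- nest (a point): Where the centre of a blank seated in the V-stop lies: 25 mm from both V faces, 42 mm above the bench. Straight across from the outfeed (same feeder x), 70 to 120 mm from it along the feeder's -y. Axes as the feeder's.
- vstop: Aluminium 90-degree V-stop with slippery waxed faces, 16 mm high, fixed on the plate; opens towards the outfeed. Origin on the plate's top below the nest point; axes as the feeder's, so -y is the way into the V. Mouth 66 mm wide at y = -2 mm; cross bar behind the V spans x -66..66, y -59..-33 mm, with a black star knob (35 mm diameter, top 34 mm above the plate) near each end.
- jar: Wax jar with yellow cap, 60 mm diameter, 78 mm high, standing on the bench near the jig; leave it alone. Origin: centre of its underside.
- cup: Blue cup, 68 mm diameter, 78 mm high, standing on the bench near the jig; leave it alone. Origin: centre of its underside.
- screwdriver: Screwdriver, 190 mm long, lying on the bench beyond the plate; leave it alone. Origin about its middle, x along it.
- wheel: Finished wheel, painted green, 50 mm diameter, 12 mm thick, 10 mm hole, lying on the plate between the V-stop and the plunger end (feeder x -50..-30, y -165..-85 mm); leave it alone. Origin: centre of its underside.
There are look-alikes about, which are no part of the job. What is shaped like the part that bears blank3_center but blue, orange or yellow is not meant.

How it is judged:
On the way, in this order (a step that is already met when the one before it is completed fails the run):
1. the plunger is pressed fully home and the lowest blank is out in front of the magazine (value of joint plunger above 0.076 m and x of blank0_center in the frame of feeder above 0.066 m), for 0.05 s.
2. the plunger has sprung back, with the blank still lying at the outfeed (value of joint plunger below 0.004 m and horizontal distance between blank0_center and outfeed below 0.035 m), for 0.2 s.
3. the blank sits in the V-stop (horizontal distance between blank0_center and nest below 0.004 m), for 0.2 s.
At the end, for the whole second after the job is handed in: The ejected blank lies flat on the plate within 4 mm of its seated place in the V-stop, the plunger is back within 4 mm of rest, and the other three blanks stand in the magazine, sunk by one place (horizontal distance between blank0_center and nest below 0.004 m and height (world z) of blank0_center between 0.039 and 0.045 m and value of joint plunger below 0.004 m and horizontal distance between each of blank1_center, blank2_center, blank3_center and feeder below 0.008 m and height (world z) of blank3_center below 0.07 m); the robot touches nothing.
It fails at once if the ejected blank is lifted off the plate (more than 12 mm) or tipped (more than about 30 degrees) (height (world z) of blank0_center above 0.054 m or angle between blank0_center's own z axis and vertical above 0.5 rad).
It fails at once if the plunger is worked a second time or another blank is taken: a second blank leaves the magazine, sideways or upwards (horizontal distance between any of blank1_center, blank2_center, blank3_center and feeder above 0.015 m or height (world z) of blank1_center above 0.062 m or height (world z) of blank2_center above 0.074 m or height (world z) of blank3_center above 0.086 m).
It fails at once if a thing beside the jig is moved more than 20 mm or tipped (distance of any of jar, cup, screwdriver, wheel from where it was at the start of the episode above 0.02 m or angle between any of jar, cup's own z axis and vertical above 0.4 rad).
It also fails if it takes over 58 s, if anything falls off the work surface, if the arm or the gripper's body presses on something with over 40 N, if the wrist force passes 120 N, or if a joint passes its speed limit or range.

## Working session

There is one attempt and no reset: what is moved stays moved. The work goes in short steps, Python scripts to look and compute and a tool call to move; the robot and the scene stay as the last step left them, time stands still between calls to the robot, and variables do not carry over. Pictures are saved under pics/ and viewed, and the job is handed in when it is done.

Besides the shell and the picture viewer there is one more tool, called after "Emit:" by a JSON object that holds its "name" and its "arguments". carry_out: Moves the arm, as the interface text tells. Shift numbers are shares of 0.025 m and turn numbers shares of pi/4 rad, none past 1 either way. Its arguments: {"type":"object","properties":{"targets":{"type":"string"},"newtons":{"type":"number"}},"required":["targets"]}

```bash
mkdir -p pics; cat > h.py <<'E'
import numpy as np, cv2
from station import bot, eyes
def save(n,c): cv2.imwrite(f'pics/{n}.png',c['img'][:,:,::-1])
def ray(c,u,v,W=None):
    x=(u-c['cx'])/c['fx']; y=(v-c['cy'])/c['fy']
    xd,yd=x,y
    for _ in range(30):
        s=1+c['k1']*(x*x+y*y); x,y=xd/s,yd/s
    d=np.array([x,-y,-1.]); 
    M=np.linalg.inv(c['world_to_cam']) if W is None else W
    return M[:3,3],M[:3,:3]@d
def onz(c,u,v,z,W=None):
    o,d=ray(c,u,v,W); return o+d*(z-o[2])/d[2]
def dep(c,u,v,W=None):
    o,d=ray(c,u,v,W); return o+d*c['depth'][int(round(v)),int(round(u))]
def wristW(c,o):
    T=np.eye(4);T[:3,:3]=o['ee_rot'];T[:3,3]=o['position'];return T@c['mount']
E
python3 - <<'E'
from h import *
o=bot.get_obs()
print(o['t'],o['position'],o['ee_rot'],o['finger_gap'],bot.tcp_to_tips)
for n in('side','top','wrist'):
    c=eyes.camera(n); save(n+'0',c); np.save(n+'0.npy',c,allow_pickle=True); print(n,c['fx'],c['k1'],c.get('world_to_cam',c.get('mount')))
E
```

```text
0.0 [0.21485089 0.50580424 0.25538114] [[ 9.20343662e-01 -3.91110068e-01 -6.77101342e-04]
 [-3.91110644e-01 -9.20341881e-01 -1.81271955e-03]
 [ 8.58081450e-05  1.93314650e-03 -9.99998128e-01]] 0.08492684891759245 0.025
side 364.33299522425165 0.02853906372815985 [[-0.97858896 -0.20573879  0.00593288  0.58802507]
 [ 0.14302616 -0.65900502  0.73841445 -0.08489912]
 [-0.14801069  0.72345279  0.67432107 -0.70225188]
 [ 0.          0.          0.          1.        ]]
top 445.1003177751319 -0.06658258461402834 [[ 0.02573538 -0.99963896 -0.00772268  0.05262969]
 [ 0.99530931  0.02490171  0.0934841  -0.5665099 ]
 [-0.09325804 -0.0100923   0.99559082 -0.97493735]
 [ 0.          0.          0.          1.        ]]
wrist 278.579116073293 -0.009634739091815381 [[ 2.57941769e-04  9.45387324e-01  3.25948986e-01  8.37379674e-02]
 [ 9.99999958e-01 -2.01179957e-04 -2.07850861e-04 -6.98368358e-04]
 [-1.30925167e-04  3.25949025e-01 -9.45387336e-01 -1.17948253e-01]
 [ 0.00000000e+00  0.00000000e+00  0.00000000e+00  1.00000000e+00]]
```

View pics/side0.png

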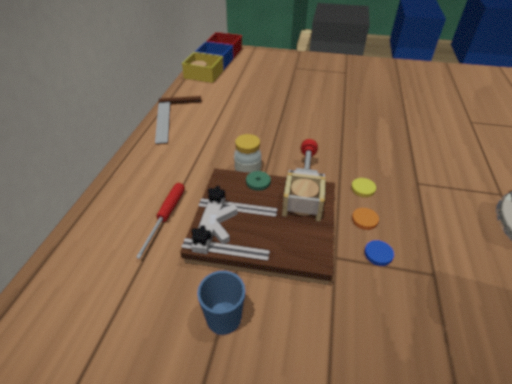

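View pics/top0.png

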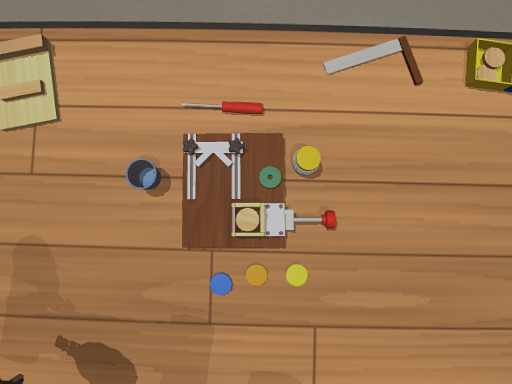

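View pics/wrist0.png

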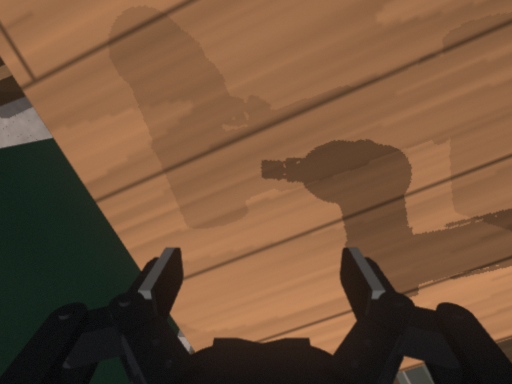

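```bash
python3 - <<'E'
from h import *
c=np.load('top0.npy',allow_pickle=True).item(); s=np.load('side0.npy',allow_pickle=True).item()
i=c['img'][120:260,110:350,::-1]; cv2.imwrite('pics/topz.png',cv2.resize(i,None,fx=3.3,fy=3.3,interpolation=cv2.INTER_CUBIC))
i=s['img'][130:280,170:350,::-1]; cv2.imwrite('pics/sidez.png',cv2.resize(i,None,fx=4,fy=4,interpolation=cv2.INTER_CUBIC))
for n,k in(('top',c),('side',s)):
    h=cv2.cvtColor(k['img'],cv2.COLOR_RGB2HSV)
    red=(((h[...,0]<6)|(h[...,0]>174))&(h[...,1]>180)&(h[...,2]>80)).astype(np.uint8)
    N,l,st,ce=cv2.connectedComponentsWithStats(red)
    for j in range(1,N):
        if st[j,4]>40: print(n,'red',st[j],ce[j],onz(k,*ce[j],0.0415))
    # plate mask via dark
    pl=((h[...,2]<110)&(h[...,0]<15)&(h[...,1]>100)).astype(np.uint8)
    N,l,st,ce=cv2.connectedComponentsWithStats(pl); 
    for j in range(1,N):
        if st[j,4]>2500:
            cs,_=cv2.findContours((l==j).astype(np.uint8),0,2); r=cv2.minAreaRect(max(cs,key=len)); b=cv2.boxPoints(r); print(n,st[j],b,[onz(k,*p,0.036).round(4) for p in b])
            hull=cv2.approxPolyDP(cv2.convexHull(max(cs,key=len)),4,True)[:,0]; print('hull',hull.tolist(),[onz(k,*p,.036)[:2].round(4) for p in hull.astype(float)])
E
```

```text
top red [222 102  41  12 417] [242.14868106 107.23501199] [0.74504738 0.09666641 0.0415    ]
top red [322 211  14  17 193] [329.01554404 218.99481865] [ 0.49793633 -0.10189559  0.0415    ]
top [ 182  133  103  117 2904] [[180.00764 134.35469]
 [281.76703 132.1663 ]
 [284.23602 246.97343]
 [182.47662 249.16182]] [array([0.6807, 0.2358, 0.036 ]), array([0.691 , 0.0058, 0.036 ]), array([ 0.4341, -0.0047,  0.036 ]), array([0.4232, 0.2198, 0.036 ])]
hull [[284, 246], [188, 249], [182, 227], [183, 157], [243, 133], [255, 134]] [array([ 0.4362, -0.0042]), array([0.424 , 0.2075]), array([0.472 , 0.2227]), array([0.629 , 0.2268]), array([0.687 , 0.0933]), array([0.6853, 0.0661])]
side red [210  34  31  11 192] [227.05729167  38.34895833] [ 0.8435614  -0.69009769  0.0415    ]
side red [302 140  15  14 144] [309.07638889 145.85416667] [ 0.49642448 -0.11038256  0.0415    ]
side red [158 184  26  38 388] [171.01030928 200.98969072] [0.73652771 0.12286268 0.0415    ]
side [ 181  169  159  215 8708] [[172.15472 371.8511 ]
 [186.92111 166.76231]
 [344.75092 178.12607]
 [329.98453 383.21484]] [array([0.6222, 0.4108, 0.036 ]), array([0.7445, 0.0131, 0.036 ]), array([ 0.4137, -0.0212,  0.036 ]), array([0.4227, 0.3822, 0.036 ])]
hull [[214, 169], [334, 184], [339, 258], [330, 383], [181, 257]] [array([0.686 , 0.0079]), array([0.4345, 0.0018]), array([0.418 , 0.1852]), array([0.4227, 0.3819]), array([0.6745, 0.2383])]
```

```bash
python3 -c "
from h import *
from station import bot
print(bot.get_obs()['t'])"
```

```text
0.15
```

View pics/topz.png

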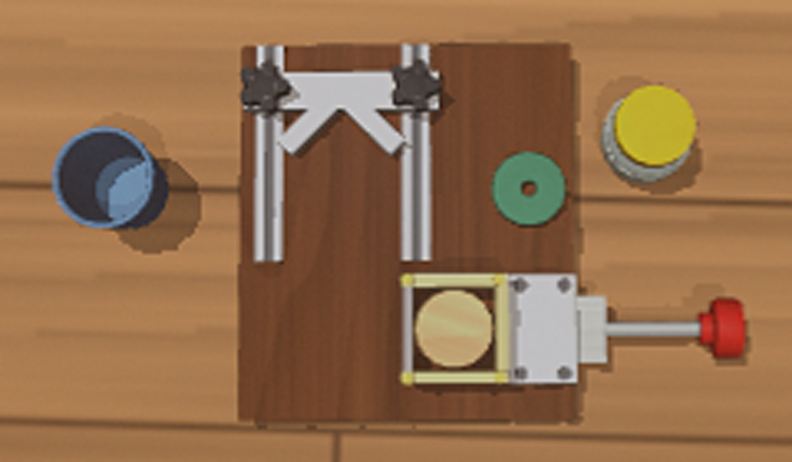

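View pics/sidez.png

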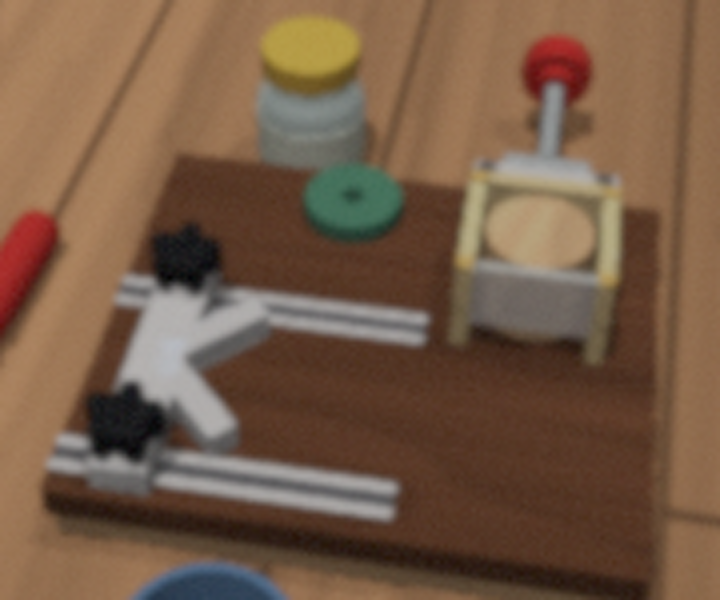

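```bash
cat > fit.py <<'E'
from h import *
c=np.load('top0.npy',allow_pickle=True).item(); s=np.load('side0.npy',allow_pickle=True).item()
T=lambda x,y:(110+(x+.5)/3.3-.5,120+(y+.5)/3.3-.5)
S=lambda x,y:(170+(x+.5)/4-.5,130+(y+.5)/4-.5)
def tp(p,z): return onz(c,*T(*p),z)[:2]
def sp(p,z): return onz(s,*S(*p),z)[:2]
F=np.array([[.146,-.195],[-.08,-.195],[-.08,.06],[.146,.06]])
def fit(A,B):
    a=A-A.mean(0);b=B-B.mean(0)
    th=np.arctan2((a[:,0]*b[:,1]-a[:,1]*b[:,0]).sum(),(a*b).sum())
    R=np.array([[np.cos(th),-np.sin(th)],[np.sin(th),np.cos(th)]]);t=B.mean(0)-R@A.mean(0)
    return R,t,th
if __name__=='__main__':
    W=np.array([tp(p,.036) for p in [(241,44),(571,44),(577,418),(238,422)]])
    W2=np.array([sp(p,.036) for p in [(46,492),(178,155),(658,212),(650,584)]])
    for w in(W,W2):
        R,t,th=fit(F,w); print('th',np.degrees(th),'t',t,'res mm',((F@R.T+t-w)*1000).round(1).tolist())
    for nm,p,z in [('blank3',(455,328),.084),('knobface L',(746,328),.0415),('rodmid',(655,329),.0415),('wheel',(529,189),.048),('Vapex',(342,110),.052),('VtipL',(295,152),.052),('VtipR',(398,150),.052),('Ltipin',(298,151),.052),('post TL',(403,274),.086),('post BL',(403,384),.086),('starL',(265,88),.07),('starR',(416,87),.07),('cup',(103,178),.078),('jar',(655,125),.078)]:
        w=tp(p,z); print(nm,w.round(4),'feeder',(R.T@(w-t)*1000).round(1))
    for nm,p,z in [('blank3',(540,232),.084),('wheel',(352,197),.048),('Vapex',(190,355),.052),('TipR',(268,305),.052),('TipL',(235,430),.052),('jarcap',(310,45),.078)]:
        w=sp(p,z); print('side',nm,w.round(4),'feeder',(R.T@(w-t)*1000).round(1))
E
python3 fit.py
```

```text
th 91.87108242375471 t [0.49247649 0.07726318] res mm [[-1.3, -0.3], [0.8, -0.0], [-0.4, 0.6], [1.0, -0.3]]
th 91.92118651638998 t [0.49007632 0.07858297] res mm [[2.6, 1.2], [1.3, -0.7], [-1.7, -0.9], [-2.2, 0.4]]
blank3 [0.4924 0.0768] feeder [-1.9 -2.3]
knobface L [ 0.4982 -0.1167] feeder [-195.4   -1.6]
rodmid [ 0.496  -0.0558] feeder [-134.5   -1.5]
wheel [0.5872 0.0306] feeder [-51.2 -95.5]
Vapex [0.637  0.1572] feeder [  73.6 -149.5]
VtipL [0.6078 0.1877] feeder [ 105.1 -121.3]
VtipR [0.6108 0.1187] feeder [  36.1 -122. ]
Ltipin [0.6085 0.1857] feeder [ 103.1 -122. ]
post TL [0.526  0.1109] feeder [ 31.1 -37. ]
post BL [0.456  0.1088] feeder [31.4 33.1]
starL [0.6474 0.2068] feeder [ 122.8 -161.6]
starR [0.6504 0.107 ] feeder [  23.1 -161.2]
cup [0.5841 0.3094] feeder [ 227.5 -101.7]
jar [ 0.6277 -0.0497] feeder [-132.9 -133.2]
side blank3 [0.4909 0.0783] feeder [-0.3 -0.8]
side wheel [0.5867 0.0327] feeder [-49.1 -95. ]
side Vapex [0.6351 0.1565] feeder [  73.  -147.6]
side TipR [0.6087 0.1191] feeder [  36.5 -119.9]
side TipL [0.6046 0.1937] feeder [ 111.2 -118.3]
side jarcap [ 0.6265 -0.0493] feeder [-132.4 -132.1]
```

```bash
cat > plan.py <<'E'
from h import *
import sys
TH=np.radians(91.9); RF=np.array([[np.cos(TH),-np.sin(TH)],[np.sin(TH),np.cos(TH)]]); TF=np.array([.4925,.0773])
def f2w(x,y): return RF@np.array([x,y])+TF
def w2f(p): return RF.T@(np.array(p)[:2]-TF)
def plan(target,n,rz,nrot):
    """rows of tool-frame shifts; rz per row for nrot rows"""
    o=bot.get_obs(); p=o['position'].copy(); R=o['ee_rot'].copy()
    d=(np.array(target)-p)/n
    for i in range(n):
        s=R.T@d/.025; r=rz if i<nrot else 0
        print(i,s.round(3),r)
        a=r*np.pi/4; R=R@cv2.Rodrigues(np.array([0,0,a]))[0]
def st():
    o=bot.get_obs(); p=o['position']; R=o['ee_rot']
    print('t',round(o['t'],2),'p',p.round(4),'feeder',(w2f(p)*1e3).round(1),'yaw',round(np.degrees(np.arctan2(R[1,0],R[0,0])),2),'z',R[:,2].round(3),'F',np.round(o['ft_force'],2),'gap',round(o['finger_gap'],4),'J',np.round(o['joint_positions'],2))
E
python3 -c "
from plan import *
st(); a=f2w(-.222,0); print(a); plan([a[0],a[1],.16],30,.145,10)"
```

```text
t 0.15 p [0.2149 0.5059 0.2556] feeder [437.6 263.2] yaw -23.02 z [-0.001 -0.001 -1.   ] F [-0.56 -0.72 -0.64] gap 0.0852 J [ 1.45  0.26  0.11 -0.   -1.42 -0.28]
[ 0.49986045 -0.14457795]
0 [0.689 0.65  0.128] 0.145
1 [0.758 0.567 0.128] 0.145
2 [0.818 0.477 0.128] 0.145
3 [0.867 0.381 0.128] 0.145
4 [0.904 0.28  0.128] 0.145
5 [0.93  0.176 0.128] 0.145
6 [0.944 0.069 0.128] 0.145
7 [ 0.946 -0.039  0.128] 0.145
8 [ 0.935 -0.146  0.128] 0.145
9 [ 0.913 -0.252  0.128] 0.145
10 [ 0.878 -0.354  0.128] 0
11 [ 0.878 -0.354  0.128] 0
12 [ 0.878 -0.354  0.128] 0
13 [ 0.878 -0.354  0.128] 0
14 [ 0.878 -0.354  0.128] 0
15 [ 0.878 -0.354  0.128] 0
16 [ 0.878 -0.354  0.128] 0
17 [ 0.878 -0.354  0.128] 0
18 [ 0.878 -0.354  0.128] 0
19 [ 0.878 -0.354  0.128] 0
20 [ 0.878 -0.354  0.128] 0
21 [ 0.878 -0.354  0.128] 0
22 [ 0.878 -0.354  0.128] 0
23 [ 0.878 -0.354  0.128] 0
24 [ 0.878 -0.354  0.128] 0
25 [ 0.878 -0.354  0.128] 0
26 [ 0.878 -0.354  0.128] 0
27 [ 0.878 -0.354  0.128] 0
28 [ 0.878 -0.354  0.128] 0
29 [ 0.878 -0.354  0.128] 0
```

Emit:
{"name": "carry_out", "arguments": {"targets": "0.69 0.65 0.05 0 0 0.145 -1; 0.76 0.57 0.05 0 0 0.145 -1; 0.82 0.48 0.05 0 0 0.145 -1; 0.87 0.38 0.05 0 0 0.145 -1; 0.9 0.28 0.05 0 0 0.145 -1", "newtons": 60}}

```text
t: 0.57
position: [0.2628, 0.3964, 0.2496]
ee_rot: [[0.56, -0.829, -0.0], [-0.829, -0.56, -0.001], [0.0, 0.001, -1.0]]
ft_force: [0.6, -0.1, 0.4]
finger_gap: 0.0254
```

Emit:
{"name": "carry_out", "arguments": {"targets": "0.93 0.18 0.05 0 0 0.145 -1; 0.94 0.07 0.05 0 0 0.145 -1; 0.95 -0.04 0.05 0 0 0.145 -1; 0.94 -0.15 0.05 0 0 0.145 -1; 0.91 -0.25 0.05 0 0 0.145 -1"}}

```text
t: 0.98
position: [0.3102, 0.2879, 0.2435]
ee_rot: [[0.025, -1.0, -0.0], [-1.0, -0.025, -0.0], [0.0, 0.0, -1.0]]
ft_force: [0.9, -0.3, 0.1]
finger_gap: 0.0
```

Emit:
{"name": "carry_out", "arguments": {"targets": "0.88 -0.35 0.05 0 0 0 -1; 0.88 -0.35 0.05 0 0 0 -1; 0.88 -0.35 0.05 0 0 0 -1; 0.88 -0.35 0.05 0 0 0 -1; 0.88 -0.35 0.05 0 0 0 -1"}}

```text
t: 1.4
position: [0.3572, 0.1793, 0.2374]
ee_rot: [[0.03, -1.0, -0.0], [-1.0, -0.03, -0.0], [0.0, 0.0, -1.0]]
ft_force: [-0.1, -0.0, 0.1]
finger_gap: -0.0
```

Emit:
{"name": "carry_out", "arguments": {"targets": "0.88 -0.35 0.05 0 0 0 -1; 0.88 -0.35 0.05 0 0 0 -1; 0.88 -0.35 0.05 0 0 0 -1; 0.88 -0.35 0.05 0 0 0 -1; 0.88 -0.35 0.05 0 0 0 -1"}}

```text
t: 1.82
position: [0.4042, 0.0707, 0.2311]
ee_rot: [[0.03, -1.0, -0.0], [-1.0, -0.03, 0.0], [-0.0, 0.0, -1.0]]
ft_force: [0.8, 0.4, -0.4]
finger_gap: -0.0002
```

Emit:
{"name": "carry_out", "arguments": {"targets": "0.88 -0.35 0.05 0 0 0 -1; 0.88 -0.35 0.05 0 0 0 -1; 0.88 -0.35 0.05 0 0 0 -1; 0.88 -0.35 0.05 0 0 0 -1; 0.88 -0.35 0.05 0 0 0 -1"}}

```text
t: 2.23
position: [0.4513, -0.0379, 0.2248]
ee_rot: [[0.03, -1.0, -0.0], [-1.0, -0.03, 0.0], [-0.0, 0.0, -1.0]]
ft_force: [-0.4, 0.6, 1.0]
finger_gap: 0.0001
```

```bash
python3 -c "
from plan import *
st(); a=f2w(-.222,0); print(a); plan([a[0],a[1],.16],5,0,0)
o=bot.get_obs();c=eyes.camera('wrist');save('wrist1',c);np.save('wrist1.npy',c,allow_pickle=True);np.save('wrist1o.npy',o,allow_pickle=True)"
```

```text
t 2.23 p [ 0.4513 -0.0379  0.2248] feeder [-113.8   45. ] yaw -88.28 z [-0.  0. -1.] F [-0.39  0.65  1.04] gap 0.0001 J [ 0.26  0.08 -0.19 -0.   -1.3  -0.23]
[ 0.49986045 -0.14457795]
0 [ 0.865 -0.363  0.518] 0
1 [ 0.865 -0.363  0.518] 0
2 [ 0.865 -0.363  0.518] 0
3 [ 0.865 -0.363  0.518] 0
4 [ 0.865 -0.363  0.518] 0
```

View pics/wrist1.png

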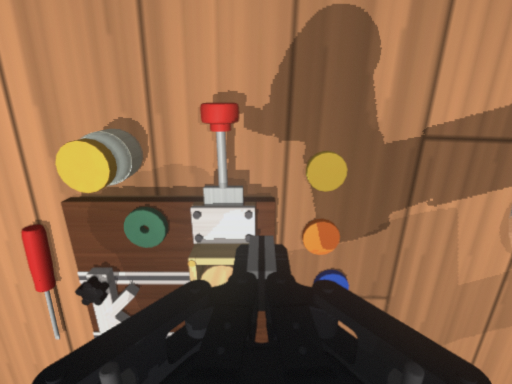

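```bash
python3 -c "
from plan import *
c=np.load('wrist1.npy',allow_pickle=True).item();o=np.load('wrist1o.npy',allow_pickle=True).item();W=wristW(c,o)
print(W[:3,3])
for n,u,v,z in [('knobL',201,107,.0415),('knobR',238,107,.0415),('knobtop',219.5,103,.0615),('knobtopax',219.5,103,.0415),('rod',223,160,.0415),('rod2',221.5,135,.0415),('plateTL',63,200,.036),('plateTR',275,198,.036),('wheel',146,228,.048),('jar',85,166,.078)]:
  p=onz(c,u,v,z,W); print(n,p.round(4),(w2f(p)*1e3).round(1),'depth pt',dep(c,u,v,W).round(3))
"
```

```text
[ 0.45403234 -0.12105268  0.34272065]
knobL [ 0.5156 -0.1089  0.0415] [-186.8  -17. ] depth pt [ 0.514 -0.109  0.051]
knobR [ 0.4773 -0.11    0.0415] [-186.7   21.4] depth pt [ 0.477 -0.11   0.045]
knobtop [ 0.4936 -0.1139  0.0615] [-191.1    5.2] depth pt [ 0.494 -0.114  0.057]
knobtopax [ 0.4964 -0.1134  0.0415] [-190.7    2.4] depth pt [ 0.494 -0.114  0.057]
rod [ 0.4936 -0.0536  0.0415] [-130.9    3.2] depth pt [ 0.493 -0.055  0.046]
rod2 [ 0.4948 -0.0808  0.0415] [-158.1    2.9] depth pt [ 0.494 -0.082  0.048]
plateTL [0.684  0.0012 0.036 ] [ -82.4 -188.9] depth pt [0.71  0.015 0.001]
plateTR [ 0.434  -0.0089  0.036 ] [-84.2  61.3] depth pt [ 0.432  0.004 -0.   ]
wheel [0.5842 0.0287 0.048 ] [-51.6 -90. ] depth pt [0.59  0.035 0.035]
jar [ 0.6237 -0.0519  0.078 ] [-133.5 -126.9] depth pt [ 0.454 -0.121  0.343]
```

Emit:
{"name": "carry_out", "arguments": {"targets": "0.87 -0.36 0.5 0 0 0 -1; 0.87 -0.36 0.5 0 0 0 -1; 0.87 -0.36 0.5 0 0 0 -1; 0.87 -0.36 0.5 0 0 0 -1; 0.87 -0.36 0.5 0 0 0 -1"}}

```text
t: 2.7
position: [0.4996, -0.1451, 0.1617]
ee_rot: [[0.03, -1.0, -0.001], [-1.0, -0.03, 0.0], [-0.0, 0.0, -1.0]]
ft_force: [-0.6, 0.4, -0.8]
finger_gap: -0.0001
```

Emit:
{"name": "carry_out", "arguments": {"targets": "0 0 0.9 0 0 0 -1; 0 0 0.9 0 0 0 -1; 0 0 0.9 0 0 0 -1; 0 0 0.9 0 0 0 -1; 0 0 0.88 0 0 0 -1"}}

```text
t: 3.12
position: [0.4991, -0.1441, 0.0492]
ee_rot: [[0.03, -1.0, -0.001], [-1.0, -0.03, 0.0], [-0.0, 0.001, -1.0]]
ft_force: [0.7, 0.1, -0.5]
finger_gap: -0.0003
```

```bash
python3 -c "
from plan import *
st()
o=bot.get_obs();c=eyes.camera('wrist');save('wrist2',c);c=eyes.camera('side');cv2.imwrite('pics/side2.png',cv2.resize(c['img'][90:240,200:400,::-1],None,fx=3.5,fy=3.5))"
```

```text
t 3.12 p [ 0.4991 -0.1441  0.0492] feeder [-221.5    0.7] yaw -88.29 z [-0.001  0.    -1.   ] F [ 0.71  0.09 -0.46] gap -0.0003 J [ 0.02  0.36 -0.31 -0.   -0.9   0.01]
```

View pics/wrist2.png

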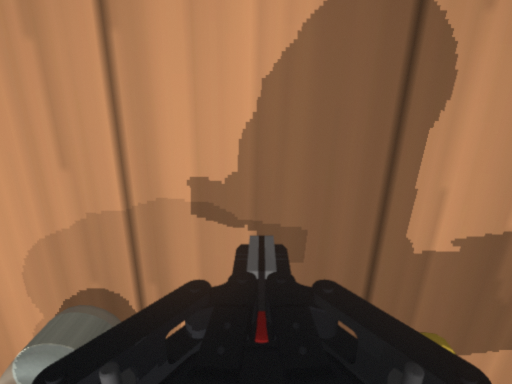

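View pics/side2.png

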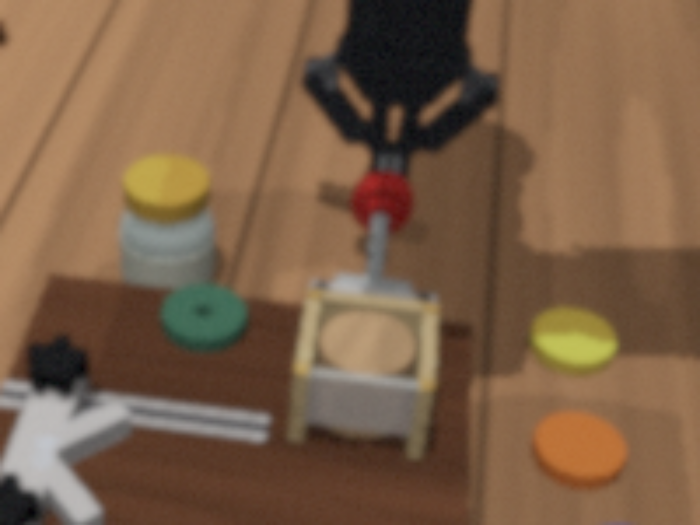

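Emit:
{"name": "carry_out", "arguments": {"targets": "-0.4 0 0 0 0 0 -1; -0.4 0 0 0 0 0 -1; -0.4 0 0 0 0 0 -1; -0.4 0 0 0 0 0 -1"}}

```text
t: 3.55
position: [0.499, -0.1039, 0.0518]
ee_rot: [[0.031, -1.0, 0.002], [-1.0, -0.031, -0.002], [0.002, -0.002, -1.0]]
ft_force: [2.4, -8.2, -4.4]
finger_gap: 0.0
```

Emit:
{"name": "carry_out", "arguments": {"targets": "-0.4 0 0 0 0 0 -1; -0.4 0 0 0 0 0 -1; -0.4 0 0 0 0 0 -1; -0.3 0 0 0 0 0 -1; -0.3 0 0 0 0 0 -1"}}

```text
t: 3.97
position: [0.4976, -0.0593, 0.0518]
ee_rot: [[0.032, -0.999, 0.002], [-0.999, -0.032, -0.002], [0.002, -0.002, -1.0]]
ft_force: [3.1, -10.2, -5.1]
finger_gap: 0.0
```

```bash
python3 -c "
from plan import *
st()"
```

```text
t 3.97 p [ 0.4976 -0.0593  0.0518] feeder [-136.7   -0.6] yaw -88.19 z [ 0.002 -0.002 -1.   ] F [  3.08 -10.16  -5.06] gap 0.0 J [ 0.2   0.32 -0.36  0.   -0.88 -0.17]
```

Emit:
{"name": "carry_out", "arguments": {"targets": "-0.2 0 0 0 0 0 -1; -0.2 0 0 0 0 0 -1; -0.1 0 0 0 0 0 -1"}}

```text
t: 4.22
position: [0.4972, -0.048, 0.0519]
ee_rot: [[0.033, -0.999, 0.002], [-0.999, -0.033, -0.005], [0.005, -0.001, -1.0]]
ft_force: [6.7, -23.6, -8.7]
finger_gap: -0.0001
```

```bash
python3 -c "
from plan import *
st()
c=eyes.camera('top');cv2.imwrite('pics/top3.png',cv2.resize(c['img'][120:260,150:350,::-1],None,fx=3.5,fy=3.5));st()"
```

```text
t 4.22 p [ 0.4972 -0.048   0.0519] feeder [-125.4   -0.6] yaw -88.12 z [ 0.002 -0.005 -1.   ] F [  6.69 -23.55  -8.7 ] gap -0.0001 J [ 0.22  0.32 -0.37  0.01 -0.88 -0.19]
t 4.27 p [ 0.4972 -0.0481  0.0518] feeder [-125.5   -0.6] yaw -88.13 z [ 0.002 -0.005 -1.   ] F [  4.16 -15.48  -5.81] gap 0.0002 J [ 0.22  0.32 -0.37  0.01 -0.88 -0.19]
```

View pics/top3.png

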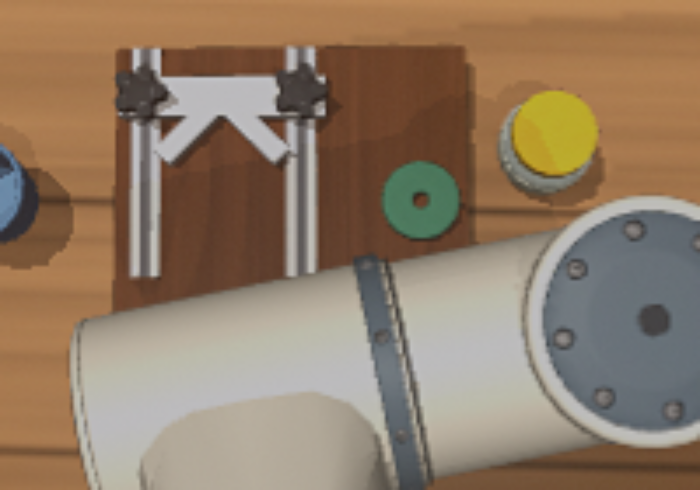

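Emit:
{"name": "carry_out", "arguments": {"targets": "-0.12 0 0 0 0 0 -1; 0 0 0 0 0 0 -1"}}

```text
t: 4.43
position: [0.4972, -0.0473, 0.0519]
ee_rot: [[0.033, -0.999, 0.001], [-0.999, -0.033, -0.008], [0.008, -0.001, -1.0]]
ft_force: [6.5, -25.9, -8.4]
finger_gap: -0.0003
```

```bash
python3 -c "
from plan import *
st()
c=eyes.camera('side');cv2.imwrite('pics/side3.png',cv2.resize(c['img'][110:290,170:370,::-1],None,fx=3.3,fy=3.3));st()"
```

```text
t 4.43 p [ 0.4972 -0.0473  0.0519] feeder [-124.7   -0.6] yaw -88.12 z [ 0.001 -0.008 -1.   ] F [  6.46 -25.93  -8.44] gap -0.0003 J [ 0.23  0.32 -0.37  0.01 -0.88 -0.2 ]
t 4.48 p [ 0.4972 -0.0473  0.0519] feeder [-124.7   -0.6] yaw -88.13 z [ 0.001 -0.008 -1.   ] F [  7.55 -25.9   -8.76] gap 0.0003 J [ 0.22  0.32 -0.37  0.01 -0.88 -0.2 ]
```

View pics/side3.png

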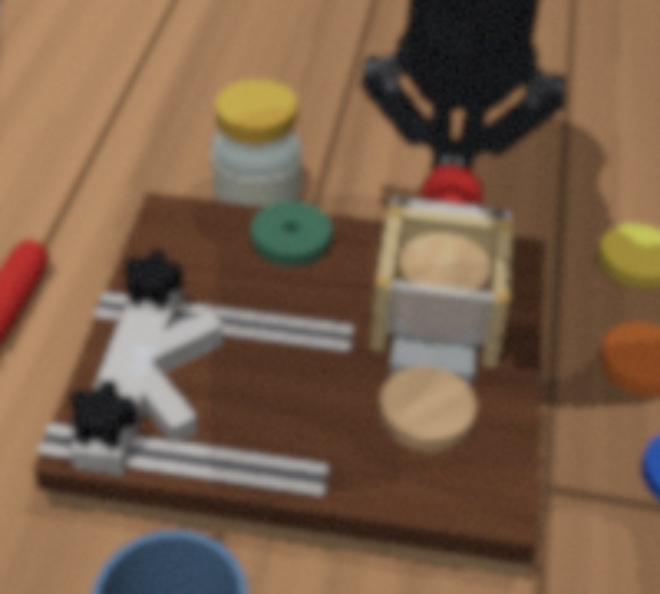

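Emit:
{"name": "carry_out", "arguments": {"targets": "0.7 0 0 0 0 0 -1; 0.9 0 0 0 0 0 -1; 0.9 0 0 0 0 0 -1; 0.9 0 0 0 0 0 -1; 0.9 0 0 0 0 0 -1"}}

```text
t: 4.9
position: [0.5006, -0.1511, 0.0522]
ee_rot: [[0.031, -1.0, 0.003], [-1.0, -0.031, 0.0], [0.0, -0.003, -1.0]]
ft_force: [0.7, 2.1, 0.0]
finger_gap: 0.0001
```

Emit:
{"name": "carry_out", "arguments": {"targets": "0.3 0 -0.5 0 0 0 -1; 0 0 -1 0 0 0 -1; 0 0 -1 0 0 0 -1; 0 0 -1 0 0 0 -1; 0 0 -1 0 0 0 -1"}}

```text
t: 5.32
position: [0.5003, -0.1577, 0.1659]
ee_rot: [[0.031, -1.0, 0.003], [-1.0, -0.031, -0.0], [0.0, -0.003, -1.0]]
ft_force: [0.7, 0.0, -0.4]
finger_gap: -0.0
```

```bash
python3 -c "
from plan import *
st()
c=eyes.camera('side');save('side4r',c);np.save('side4.npy',c,allow_pickle=True);cv2.imwrite('pics/side4.png',cv2.resize(c['img'][110:290,170:370,::-1],None,fx=3.3,fy=3.3))
c=eyes.camera('top');np.save('top4.npy',c,allow_pickle=True);cv2.imwrite('pics/top4.png',cv2.resize(c['img'][120:260,110:350,::-1],None,fx=3.3,fy=3.3,interpolation=cv2.INTER_CUBIC))"
```

```text
t 5.32 p [ 0.5003 -0.1577  0.1659] feeder [-235.1    0. ] yaw -88.23 z [ 0.003 -0.    -1.   ] F [ 0.73  0.01 -0.37] gap -0.0 J [-0.01  0.25 -0.13  0.   -1.19  0.04]
```

View pics/side4.png

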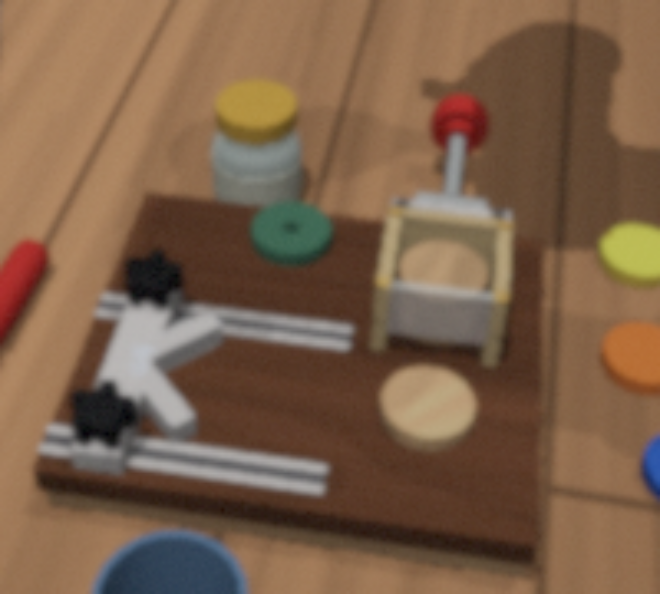

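View pics/top4.png

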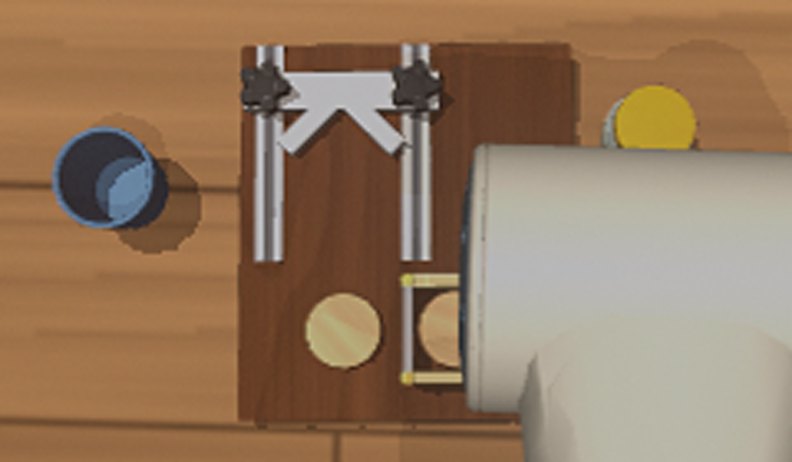

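```bash
python3 -c "
from plan import *
from fit import T,S
c=np.load('top4.npy',allow_pickle=True).item()
s=np.load('side4.npy',allow_pickle=True).item()
S2=lambda x,y:(170+(x+.5)/3.3-.5,110+(y+.5)/3.3-.5)
for n,k,(u,v) in(('top',c,T(343,330)),('side',s,S2(428,402))):
  g=k['img'].astype(float)@[.3,.59,.11]
  m=(g>125).astype(np.uint8); u0,v0=int(u),int(v)
  _,l=cv2.connectedComponents(m); b=(l==l[v0,u0]).astype(np.uint8); print(n,b.sum(),cv2.boundingRect(b))
  M=cv2.moments(b); x,y=M['m10']/M['m00'],M['m01']/M['m00']
  p=onz(k,x,y,.048); print('mask',x,y,p.round(4),(w2f(p)*1e3).round(1))
  p=onz(k,u,v,.048); print('eye',p.round(4),(w2f(p)*1e3).round(1), 'depth',dep(k,u,v).round(4))
for nm,p in [('apex',(342,110)),('tipL',(293,153)),('tipR',(400,152)),('barTop',(340,72)),('barBotL',(290,109)),('outL',(280,140))]:
  w=onz(c,*T(*p),.052); print(nm,w.round(4),(w2f(w)*1e3).round(1))
"
```

```text
top 389 (203, 209, 22, 22)
mask 213.52956298200513 219.68894601542416 [0.4899 0.152  0.048 ] [74.7  0.1]
eye [0.49   0.1519 0.048 ] [74.6  0.1] depth [0.4899 0.1518 0.0486]
side 487 (286, 221, 28, 22)
mask 299.482546201232 231.71868583162217 [0.4884 0.153  0.048 ] [75.8  1.6]
eye [0.4887 0.1524 0.048 ] [75.2  1.3] depth [0.4887 0.1513 0.0466]
apex [0.637  0.1572 0.052 ] [  75. -147.]
tipL [0.6071 0.189  0.052 ] [ 107.8 -118.2]
tipR [0.6095 0.1174 0.052 ] [  36.2 -118.3]
barTop [0.6628 0.1594 0.052 ] [  76.4 -172.9]
barBotL [0.6368 0.1922 0.052 ] [ 110.  -148.1]
outL [0.6157 0.1981 0.052 ] [ 116.6 -127.1]
```

```bash
python3 -c "
from plan import *
a=f2w(.0752,.058); print(a); plan([a[0],a[1],.166],14,-.154,13)"
```

```text
[0.43203862 0.15053566]
0 [-0.888  0.175  0.006] -0.154
1 [-0.903  0.066  0.006] -0.154
2 [-0.904 -0.043  0.006] -0.154
3 [-0.892 -0.152  0.006] -0.154
4 [-0.867 -0.258  0.006] -0.154
5 [-0.83  -0.361  0.006] -0.154
6 [-0.78  -0.459  0.006] -0.154
7 [-0.719 -0.549  0.006] -0.154
8 [-0.648 -0.632  0.006] -0.154
9 [-0.567 -0.706  0.006] -0.154
10 [-0.477 -0.769  0.006] -0.154
11 [-0.381 -0.821  0.006] -0.154
12 [-0.279 -0.861  0.006] -0.154
13 [-0.173 -0.888  0.006] 0
```

Emit:
{"name": "carry_out", "arguments": {"targets": "-0.89 0.17 0 0 0 -0.154 -1; -0.9 0.07 0 0 0 -0.154 -1; -0.9 -0.04 0 0 0 -0.154 -1; -0.89 -0.15 0 0 0 -0.154 -1; -0.87 -0.26 0 0 0 -0.154 -1"}}

```text
t: 5.83
position: [0.4744, -0.0466, 0.1639]
ee_rot: [[0.598, -0.801, 0.002], [-0.801, -0.598, 0.001], [0.001, -0.002, -1.0]]
ft_force: [-0.3, 0.2, 0.6]
finger_gap: 0.0001
```

Emit:
{"name": "carry_out", "arguments": {"targets": "-0.83 -0.36 0 0 0 -0.154 -1; -0.78 -0.46 0 0 0 -0.154 -1; -0.72 -0.55 0 0 0 -0.154 -1; -0.65 -0.63 0 0 0 -0.154 -1; -0.57 -0.71 0 0 0 -0.154 -1"}}

```text
t: 6.25
position: [0.4489, 0.064, 0.164]
ee_rot: [[0.948, -0.319, 0.002], [-0.319, -0.948, 0.001], [0.001, -0.002, -1.0]]
ft_force: [0.3, 0.0, -0.1]
finger_gap: 0.0001
```

Emit:
{"name": "carry_out", "arguments": {"targets": "-0.48 -0.77 0 0 0 -0.154 -1; -0.38 -0.82 0 0 0 -0.154 -1; -0.28 -0.86 0 0 0 -0.154 -1; -0.17 -0.89 0 0 0 0 -1; 0 0 0 0 0 0 -1"}}

```text
t: 6.67
position: [0.4286, 0.1539, 0.164]
ee_rot: [[0.999, 0.035, 0.002], [0.035, -0.999, 0.002], [0.002, -0.002, -1.0]]
ft_force: [-0.6, 0.6, 0.7]
finger_gap: -0.0
```

```bash
python3 -c "
from plan import *
st();a=f2w(.0752,.058);plan([a[0],a[1],.067],5,0,0)
o=bot.get_obs();c=eyes.camera('wrist');save('wrist5',c);np.save('wrist5.npy',c,allow_pickle=True);np.save('wrist5o.npy',o,allow_pickle=True)"
```

```text
t 6.67 p [0.4286 0.1539 0.164 ] feeder [78.7 61.3] yaw 2.03 z [ 0.002  0.002 -1.   ] F [-0.59  0.61  0.66] gap -0.0 J [ 0.69  0.12 -0.3  -0.   -1.15  0.92]
0 [0.025 0.03  0.776] 0
1 [0.025 0.03  0.776] 0
2 [0.025 0.03  0.776] 0
3 [0.025 0.03  0.776] 0
4 [0.025 0.03  0.776] 0
```

View pics/wrist5.png

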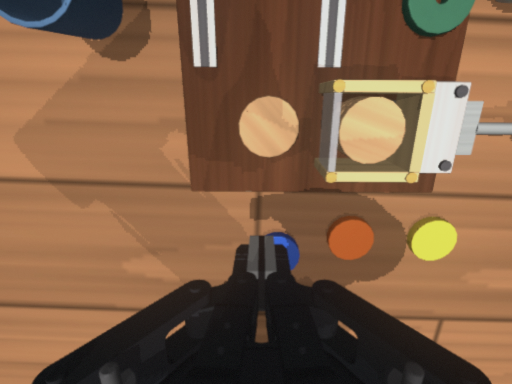

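```bash
python3 -c "
from plan import *
c=np.load('wrist5.npy',allow_pickle=True).item();o=np.load('wrist5o.npy',allow_pickle=True).item();W=wristW(c,o)
print(c['cx'],c['cy'])
for n,u,v,z in [('blank',268.5,126.5,.048),('railL',204,66,.04),('railR',331,65,.04),('tipL',250,238,.139),('tipR',274,238,.139)]:
  p=onz(c,u,v,z,W); print(n,p.round(4),(w2f(p)*1e3).round(1),'tool',(o['ee_rot'].T@(p-o['position'])*1e3).round(1),'depth',dep(c,u,v,W).round(4))
"
```

```text
261.1448547375097 192.24269364224065
blank [0.4895 0.151  0.048 ] [73.8  0.5] tool [ 60.5   5.3 116.1] depth [0.4897 0.151  0.0493]
railL [0.5341 0.2042 0.04  ] [125.5 -45.8] tool [107.  -46.3 124.3] depth [0.5344 0.2049 0.0363]
railR [0.5385 0.1032 0.04  ] [ 24.4 -46.8] tool [107.7  54.8 124. ] depth [0.5388 0.1026 0.0371]
tipL [0.4353 0.1613 0.139 ] [85.9 54.3] tool [ 6.9 -7.1 25. ] depth [0.4389 0.1611 0.1457]
tipR [0.4358 0.1475 0.139 ] [72.1 54.3] tool [ 6.9  6.7 25. ] depth [0.3684 0.1389 0.013 ]
```

Emit:
{"name": "carry_out", "arguments": {"targets": "0 0.03 0.78 0 0 0 -1; 0 0.03 0.78 0 0 0 -1; 0 0.03 0.78 0 0 0 -1; 0 0.03 0.78 0 0 0 -1; 0 0.03 0.78 0 0 0 -1"}}

```text
t: 7.13
position: [0.4294, 0.1466, 0.0654]
ee_rot: [[1.0, 0.031, 0.001], [0.031, -1.0, 0.001], [0.001, -0.001, -1.0]]
ft_force: [0.5, 0.1, -0.7]
finger_gap: -0.0004
```

```bash
python3 -c "
from plan import *
st()"
```

```text
t 7.13 p [0.4294 0.1466 0.0654] feeder [71.4 60.7] yaw 1.8 z [ 0.001  0.001 -1.   ] F [ 0.52  0.08 -0.68] gap -0.0004 J [ 0.68  0.22 -0.46 -0.   -0.88  0.93]
```

Emit:
{"name": "carry_out", "arguments": {"targets": "0.4 -0.07 0 0 0 0 -1; 0.4 -0.07 0 0 0 0 -1; 0.3 0 0 0 0 0 -1; 0.3 0 0 0 0 0 -1; 0.3 0 0 0 0 0 -1"}}

```text
t: 7.55
position: [0.4735, 0.1519, 0.0667]
ee_rot: [[1.0, 0.032, 0.002], [0.032, -1.0, 0.001], [0.002, -0.001, -1.0]]
ft_force: [0.1, -0.7, -0.3]
finger_gap: -0.0001
```

```bash
python3 -c "
from plan import *
st()
o=bot.get_obs();c=eyes.camera('wrist');save('wrist6',c)"
```

```text
t 7.55 p [0.4735 0.1519 0.0667] feeder [75.2 16.5] yaw 1.81 z [ 0.002  0.001 -1.   ] F [ 0.09 -0.71 -0.33] gap -0.0001 J [ 0.63  0.3  -0.35  0.   -0.92  0.98]
```

View pics/wrist6.png

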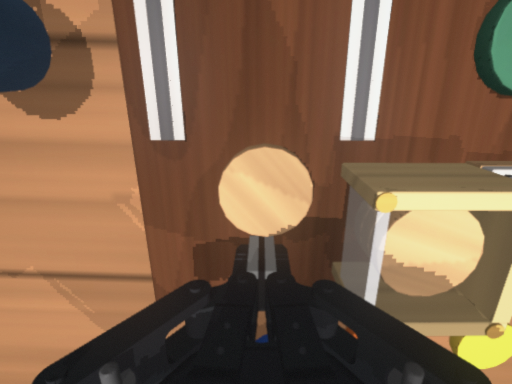

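Emit:
{"name": "carry_out", "arguments": {"targets": "0.3 0 0 0 0 0 -1; 0.3 0 0 0 0 0 -1; 0.3 0 0 0 0 0 -1; 0.3 0 0 0 0 0 -1; 0.3 0 0 0 0 0 -1"}}

```text
t: 8.02
position: [0.51, 0.1526, 0.0655]
ee_rot: [[0.999, 0.032, -0.0], [0.032, -0.999, -0.0], [-0.0, 0.0, -1.0]]
ft_force: [-0.1, 0.1, 0.8]
finger_gap: 0.0001
```

Emit:
{"name": "carry_out", "arguments": {"targets": "0.3 0 0 0 0 0 -1; 0.3 0 0 0 0 0 -1; 0.3 0 0 0 0 0 -1; 0.2 0 0 0 0 0 -1; 0.2 0 0 0 0 0 -1"}}

```text
t: 8.43
position: [0.5423, 0.1536, 0.0654]
ee_rot: [[0.999, 0.032, -0.0], [0.032, -0.999, -0.0], [-0.0, 0.0, -1.0]]
ft_force: [0.1, -0.1, 1.6]
finger_gap: -0.0
```

```bash
python3 -c "
from plan import *
st()
o=bot.get_obs();c=eyes.camera('wrist');save('wrist7',c)"
```

```text
t 8.43 p [0.5423 0.1536 0.0654] feeder [ 74.7 -52.3] yaw 1.81 z [-0. -0. -1.] F [ 0.09 -0.12  1.62] gap -0.0 J [ 0.55  0.41 -0.18 -0.   -0.98  1.05]
```

View pics/wrist7.png

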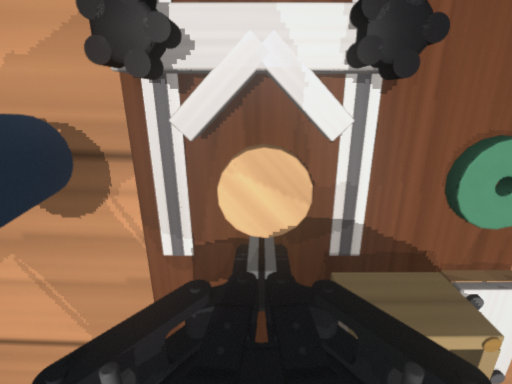

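Emit:
{"name": "carry_out", "arguments": {"targets": "0.2 0 0 0 0 0 -1; 0.2 0 0 0 0 0 -1; 0.2 0 0 0 0 0 -1; 0.1 0 0 0 0 0 -1; 0.1 0 0 0 0 0 -1"}}

```text
t: 8.9
position: [0.562, 0.1543, 0.0655]
ee_rot: [[1.0, 0.032, -0.0], [0.032, -1.0, 0.0], [-0.0, -0.0, -1.0]]
ft_force: [-1.1, 0.8, 0.8]
finger_gap: -0.0002
```

Emit:
{"name": "carry_out", "arguments": {"targets": "0.1 0 0 0 0 0 -1; 0.08 0 0 0 0 0 -1; 0.08 0 0 0 0 0 -1"}}

```text
t: 9.15
position: [0.5668, 0.1544, 0.0653]
ee_rot: [[1.0, 0.031, -0.003], [0.031, -1.0, -0.0], [-0.003, 0.0, -1.0]]
ft_force: [-10.1, 2.4, 8.4]
finger_gap: 0.0002
```

```bash
python3 -c "
from plan import *
st()
o=bot.get_obs();c=eyes.camera('wrist');save('wrist8',c)"
```

```text
t 9.15 p [0.5668 0.1544 0.0653] feeder [ 74.6 -76.8] yaw 1.79 z [-0.003 -0.    -1.   ] F [-10.15   2.44   8.44] gap 0.0002 J [ 0.53  0.45 -0.11 -0.   -1.01  1.07]
```

View pics/wrist8.png

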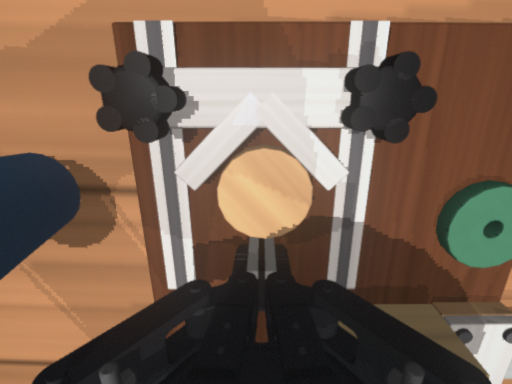

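Emit:
{"name": "carry_out", "arguments": {"targets": "0 0 0 0 0 0 -1; 0 0 0 0 0 0 -1; 0 0 0 0 0 0 -1; -0.2 0 0 0 0 0 -1; -0.4 0 0 0 0 0 -1"}}

```text
t: 9.62
position: [0.5539, 0.1541, 0.0655]
ee_rot: [[0.999, 0.032, 0.001], [0.032, -0.999, 0.0], [0.001, -0.0, -1.0]]
ft_force: [0.1, -0.5, 0.1]
finger_gap: 0.0002
```

Emit:
{"name": "carry_out", "arguments": {"targets": "-0.8 0 0 0 0 0 -1; -0.8 0 -0.3 0 0 0 -1; -0.4 0 -0.9 0 0 0 -1; 0 0 -1 0 0 0 -1; 0 0 -1 0 0 0 -1"}}

```text
t: 10.03
position: [0.5025, 0.1522, 0.1466]
ee_rot: [[0.999, 0.032, 0.0], [0.032, -0.999, -0.0], [0.0, 0.0, -1.0]]
ft_force: [0.2, 0.6, -0.0]
finger_gap: -0.0002
```

Emit:
{"name": "carry_out", "arguments": {"targets": "-1 0 -0.8 0 0 0 -1; -1 0 -0.8 0 0 0 -1; -1 0 -0.5 0 0 0 -1; -1 0 0 0 0 0 -1; 0 0 0 0 0 0 -1"}}

```text
t: 10.45
position: [0.4006, 0.149, 0.1994]
ee_rot: [[0.999, 0.033, 0.002], [0.033, -0.999, 0.003], [0.002, -0.003, -1.0]]
ft_force: [-0.1, -1.4, -1.2]
finger_gap: -0.0001
```

```bash
python3 -c "
from plan import *
from fit import T
st()
for n in('side','top'):
  c=eyes.camera(n);np.save(n+'9.npy',c,allow_pickle=True)
  i=c['img'][110:290,170:370] if n=='side' else c['img'][120:260,110:350]
  cv2.imwrite(f'pics/{n}9.png',cv2.resize(i[:,:,::-1],None,fx=3.3,fy=3.3,interpolation=cv2.INTER_CUBIC))
o=bot.get_obs();c=eyes.camera('wrist');save('wrist9',c);np.save('wrist9.npy',c,allow_pickle=True);np.save('wrist9o.npy',o,allow_pickle=True)"
```

```text
t 10.45 p [0.4006 0.149  0.1994] feeder [74.7 89.5] yaw 1.87 z [ 0.002  0.003 -1.   ] F [-0.11 -1.39 -1.18] gap -0.0001 J [ 0.72  0.04 -0.3  -0.   -1.23  0.88]
```

View pics/top9.png

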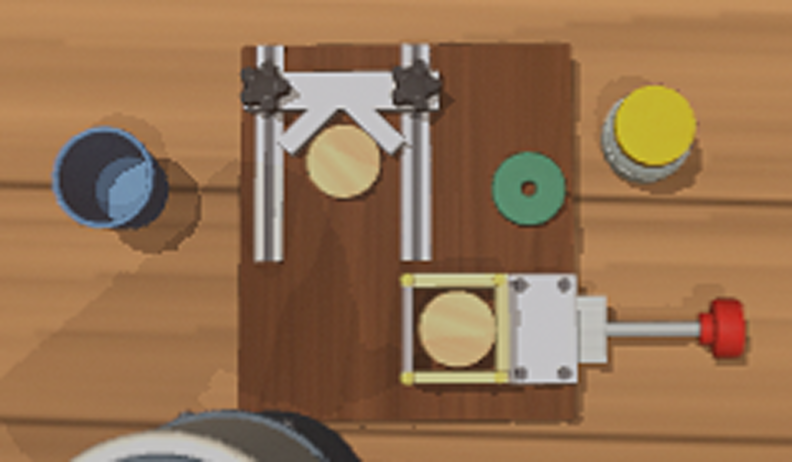

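View pics/side9.png

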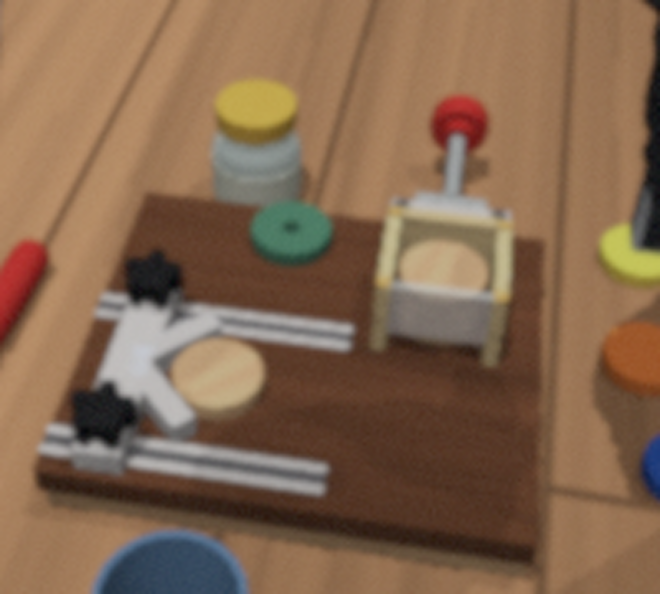

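View pics/wrist9.png

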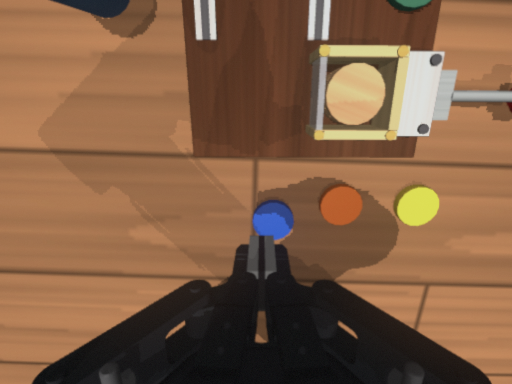

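```bash
python3 -c "
from plan import *
c=np.load('top9.npy',allow_pickle=True).item()
h=cv2.cvtColor(c['img'],cv2.COLOR_RGB2HSV)
g=c['img'].astype(float)@[.3,.59,.11]
m=((g>115)&(h[...,1]>70)).astype(np.uint8)
_,l=cv2.connectedComponents(m,connectivity=4)
v0,u0=169,214
b=(l==l[v0,u0]).astype(np.uint8);print(b.sum(),cv2.boundingRect(b));M=cv2.moments(b)
x,y=M['m10']/M['m00'],M['m01']/M['m00'];p=onz(c,x,y,.048);print('blank',x,y,p,(w2f(p)*1e3).round(1),dep(c,x,y))
cv2.imwrite('pics/z9.png',cv2.resize(c['img'][135:190,180:255,::-1],None,fx=10,fy=10,interpolation=cv2.INTER_CUBIC))
"
```

```text
386 (203, 158, 22, 22)
blank 213.5544041450777 168.39637305699483 [0.60313999 0.15578642 0.048     ] [  74.8 -113.2] [0.60346813 0.15603312 0.04556568]
```

View pics/z9.png

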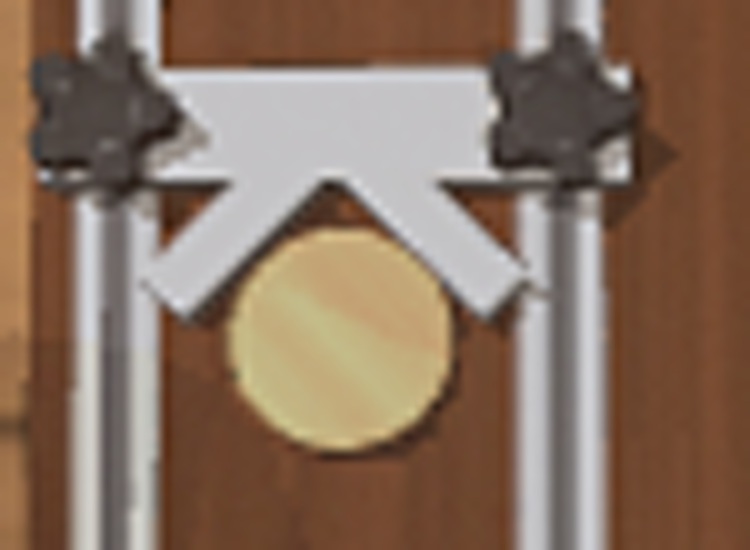

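Emit:
{"name": "carry_out", "arguments": {"targets": "0.7 0 0.3 0 0 0 -1; 0.7 0 0.3 0 0 0 -1; 0.7 0 0.3 0 0 0 -1; 0.7 0 0.3 0 0 0 -1; 0 0 0 0 0 0 -1"}}

```text
t: 11.02
position: [0.4755, 0.1511, 0.1654]
ee_rot: [[1.0, 0.03, -0.003], [0.03, -1.0, -0.002], [-0.003, 0.002, -1.0]]
ft_force: [-0.3, 0.2, 0.3]
finger_gap: -0.0002
```

```bash
python3 -c "
from plan import *
st()
o=bot.get_obs();c=eyes.camera('wrist');save('wrist10',c);np.save('wrist10.npy',c,allow_pickle=True);np.save('wrist10o.npy',o,allow_pickle=True)
cv2.imwrite('pics/w10z.png',cv2.resize(c['img'][0:160,170:370,::-1],None,fx=3.7,fy=3.7,interpolation=cv2.INTER_CUBIC))"
```

```text
t 11.02 p [0.4755 0.1511 0.1654] feeder [74.3 14.5] yaw 1.73 z [-0.003 -0.002 -1.   ] F [-0.31  0.24  0.31] gap -0.0002 J [ 0.62  0.21 -0.19  0.   -1.18  0.98]
```

View pics/w10z.png

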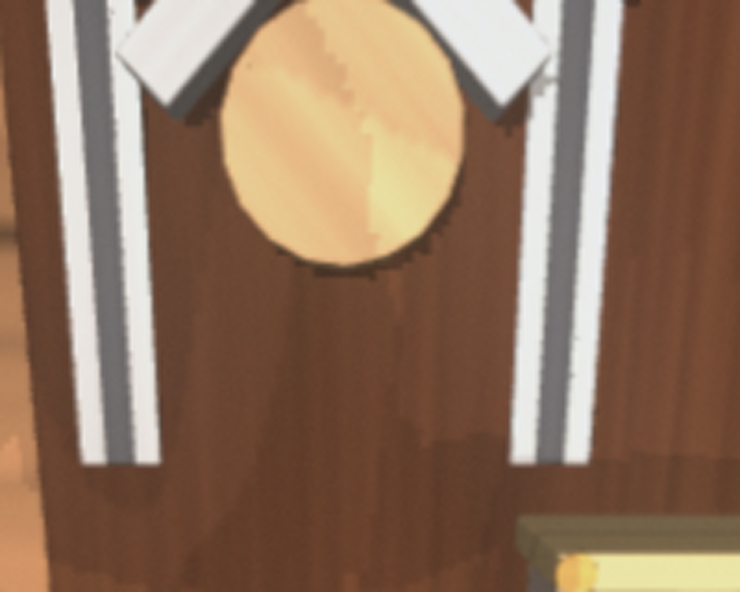

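Emit:
{"name": "carry_out", "arguments": {"targets": "0.8 0 0 0 0 0 -1; 0.8 0 0 0 0 0 -1; 0 0 0 0 0 0 -1"}}

```text
t: 11.32
position: [0.5158, 0.1527, 0.1676]
ee_rot: [[1.0, 0.031, 0.001], [0.031, -1.0, -0.001], [0.001, 0.001, -1.0]]
ft_force: [0.7, -0.4, -0.1]
finger_gap: 0.0
```

```bash
python3 -c "
from plan import *
st()
o=bot.get_obs();c=eyes.camera('wrist');np.save('wrist11.npy',c,allow_pickle=True);np.save('wrist11o.npy',o,allow_pickle=True)
cv2.imwrite('pics/w11z.png',cv2.resize(c['img'][0:160,170:370,::-1],None,fx=3.7,fy=3.7,interpolation=cv2.INTER_CUBIC))"
```

```text
t 11.32 p [0.5158 0.1527 0.1676] feeder [ 74.6 -25.8] yaw 1.77 z [ 0.001 -0.001 -1.   ] F [ 0.66 -0.35 -0.11] gap 0.0 J [ 0.58  0.27 -0.09  0.   -1.2   1.02]
```

View pics/w11z.png

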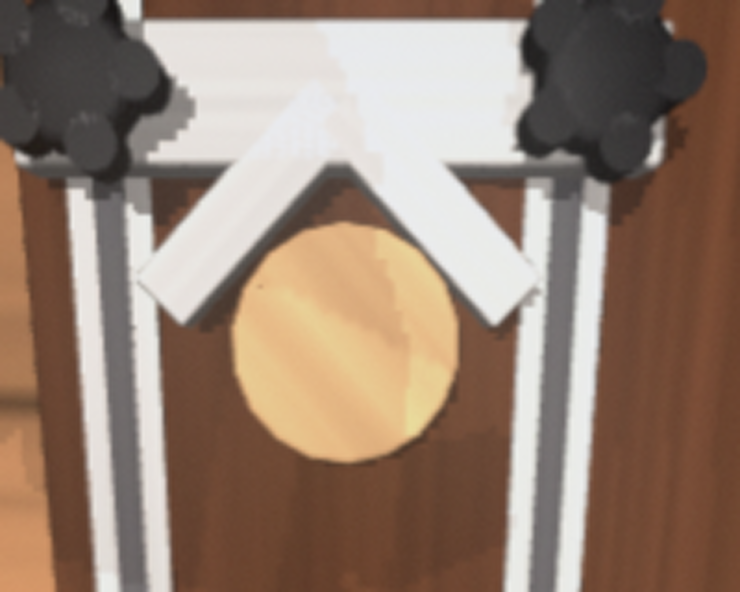

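```bash
python3 -c "
from plan import *
c=np.load('wrist11.npy',allow_pickle=True).item();o=np.load('wrist11o.npy',allow_pickle=True).item();W=wristW(c,o)
Z=lambda x,y,z:onz(c,170+(x+.5)/3.7-.5,(y+.5)/3.7-.5,z,W)[:2]
h=cv2.cvtColor(c['img'],cv2.COLOR_RGB2HSV)
m=((h[...,1]>60)&(h[...,2]>170)).astype(np.uint8);_,l=cv2.connectedComponents(m,connectivity=4)
b=(l==l[95,263]).astype(np.uint8);print(b.sum(),cv2.boundingRect(b))
cs,_=cv2.findContours(b,0,1);k=max(cs,key=len)[:,0].astype(float)
P=np.array([onz(c,*p,.048,W)[:2] for p in k]);A=np.c_[2*P,np.ones(len(P))];q=np.linalg.lstsq(A,(P**2).sum(1),rcond=None)[0]
print('circ',q[:2],(w2f(q[:2])*1e3).round(1),'r',np.sqrt(q[2]+q[:2]@q[:2]))
for n,a,e in(('L',(325,168),(187,325)),('R',(354,168),(493,325))):
  A1,B1=Z(*a,.052),Z(*e,.052);d=(B1-A1)/np.linalg.norm(B1-A1);v=q[:2]-A1
  print(n,(w2f(A1)*1e3).round(1),(w2f(B1)*1e3).round(1),'dist',abs(d[0]*v[1]-d[1]*v[0])*1e3)
"
```

```text
3084 (233, 60, 61, 65)
circ [0.60229998 0.15460043] [  73.6 -112.3] r 0.0241296067502427
L [  77.8 -146.5] [ 107.3 -116.6] dist 26.966948614684455
R [  71.9 -146.5] [  42.2 -116.5] dist 25.2402993113948
```

Emit:
{"name": "carry_out", "arguments": {"targets": "0.2 0 0.8 0 0 0 -1; 0.2 0 0.8 0 0 0 -1; 0.2 0.06 0.9 0 0 0 -1; 0 0 0.9 0 0 0 -1; 0 0 0.65 0 0 0 -1"}}

```text
t: 11.78
position: [0.5271, 0.1513, 0.065]
ee_rot: [[1.0, 0.031, -0.002], [0.031, -1.0, -0.001], [-0.002, 0.001, -1.0]]
ft_force: [0.7, 0.8, -0.9]
finger_gap: 0.0001
```

Emit:
{"name": "carry_out", "arguments": {"targets": "0.4 0 0 0 0 0 -1; 0.4 0 0 0 0 0 -1; 0.3 0 0 0 0 0 -1; 0.1 0 0 0 0 0 -1; 0 0 0 0 0 0 -1"}}

```text
t: 12.2
position: [0.5586, 0.1528, 0.0669]
ee_rot: [[1.0, 0.031, 0.0], [0.031, -1.0, 0.0], [0.0, -0.0, -1.0]]
ft_force: [0.6, 0.3, -0.3]
finger_gap: -0.0001
```

```bash
python3 -c "
from plan import *
st()"
```

```text
t 12.2 p [0.5586 0.1528 0.0669] feeder [ 73.2 -68.5] yaw 1.8 z [ 0.  0. -1.] F [ 0.55  0.26 -0.28] gap -0.0001 J [ 0.54  0.44 -0.13 -0.   -1.    1.07]
```

Emit:
{"name": "carry_out", "arguments": {"targets": "0.15 0 0 0 0 0 -1; 0.1 0 0 0 0 0 -1; 0.06 0 0 0 0 0 -1; 0.02 0 0 0 0 0 -1"}}

```text
t: 12.53
position: [0.5665, 0.153, 0.0669]
ee_rot: [[0.999, 0.032, -0.0], [0.032, -0.999, 0.0], [-0.0, -0.0, -1.0]]
ft_force: [-1.9, -0.1, 0.5]
finger_gap: 0.0002
```

Light contact (~2 N). Now drag sideways towards feeder +x while pressing slightly.

Emit:
{"name": "carry_out", "arguments": {"targets": "0.02 -0.04 0 0 0 0 -1; 0.02 -0.04 0 0 0 0 -1; 0.02 -0.04 0 0 0 0 -1; 0.02 -0.04 0 0 0 0 -1; 0 0 0 0 0 0 -1"}}

```text
t: 12.95
position: [0.5681, 0.1571, 0.0667]
ee_rot: [[0.999, 0.032, -0.001], [0.032, -0.999, -0.0], [-0.001, 0.0, -1.0]]
ft_force: [-2.3, -0.2, 1.3]
finger_gap: 0.0002
```

```bash
python3 -c "
from plan import *
st()
o=bot.get_obs();c=eyes.camera('wrist')
cv2.imwrite('pics/w12z.png',cv2.resize(c['img'][70:250,160:370,::-1],None,fx=3.3,fy=3.3,interpolation=cv2.INTER_CUBIC))"
```

```text
t 12.95 p [0.5681 0.1571 0.0667] feeder [ 77.2 -78.2] yaw 1.83 z [-0.001 -0.    -1.   ] F [-2.25 -0.2   1.27] gap 0.0002 J [ 0.53  0.46 -0.1  -0.   -1.01  1.07]
```

View pics/w12z.png

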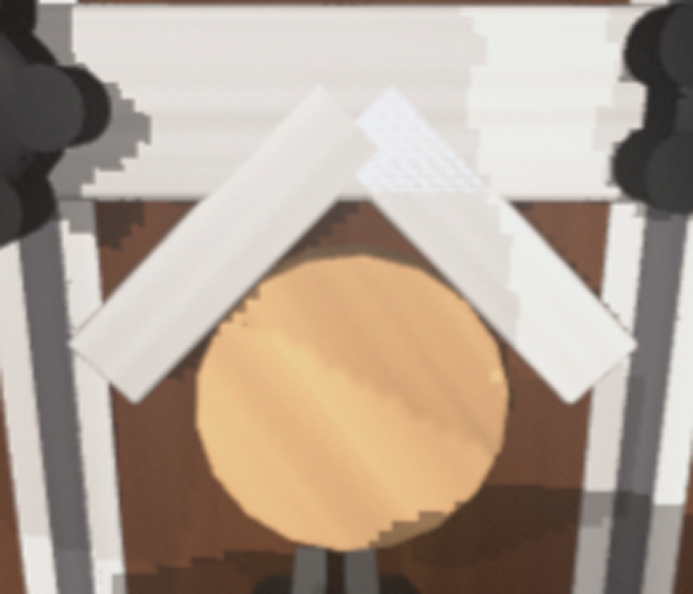

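Emit:
{"name": "carry_out", "arguments": {"targets": "0.05 0.02 0 0 0 0 -1; 0.04 0.02 0 0 0 0 -1; 0 0 0 0 0 0 -1; 0 0 0 0 0 0 -1; -0.1 0 0 0 0 0 -1"}}

```text
t: 13.42
position: [0.5677, 0.1563, 0.0665]
ee_rot: [[0.999, 0.032, -0.001], [0.032, -0.999, 0.0], [-0.001, -0.0, -1.0]]
ft_force: [0.9, -0.3, -0.8]
finger_gap: -0.0003
```

Emit:
{"name": "carry_out", "arguments": {"targets": "-0.4 0 0 0 0 0 -1; -0.6 0 0 0 0 0 -1; -0.7 0 -0.5 0 0 0 -1; -0.4 0 -0.9 0 0 0 -1; 0 0 -1 0 0 0 -1"}}

```text
t: 13.83
position: [0.5136, 0.1538, 0.1266]
ee_rot: [[0.999, 0.032, -0.002], [0.032, -0.999, -0.001], [-0.002, 0.001, -1.0]]
ft_force: [1.3, 0.2, -0.2]
finger_gap: -0.0
```

Emit:
{"name": "carry_out", "arguments": {"targets": "0 0 -1 0 0 0 -1; 0 0 -0.7 0 0 0 -1; 0 0 0 0 0 0 -1; 0 0 0 0 0 0 -1"}}

```text
t: 14.17
position: [0.5166, 0.1547, 0.1705]
ee_rot: [[0.999, 0.032, 0.003], [0.032, -0.999, 0.002], [0.003, -0.002, -1.0]]
ft_force: [-0.2, -0.2, -0.8]
finger_gap: -0.0003
```

```bash
python3 -c "
from plan import *
st()
o=bot.get_obs();c=eyes.camera('wrist');np.save('wrist13.npy',c,allow_pickle=True);np.save('wrist13o.npy',o,allow_pickle=True)
save('wrist13',c)
cv2.imwrite('pics/w13z.png',cv2.resize(c['img'][0:160,170:370,::-1],None,fx=3.7,fy=3.7,interpolation=cv2.INTER_CUBIC))"
```

```text
t 14.17 p [0.5166 0.1547 0.1705] feeder [ 76.6 -26.7] yaw 1.82 z [ 0.003  0.002 -1.   ] F [-0.19 -0.25 -0.77] gap -0.0003 J [ 0.58  0.27 -0.09  0.   -1.2   1.02]
```

View pics/w13z.png

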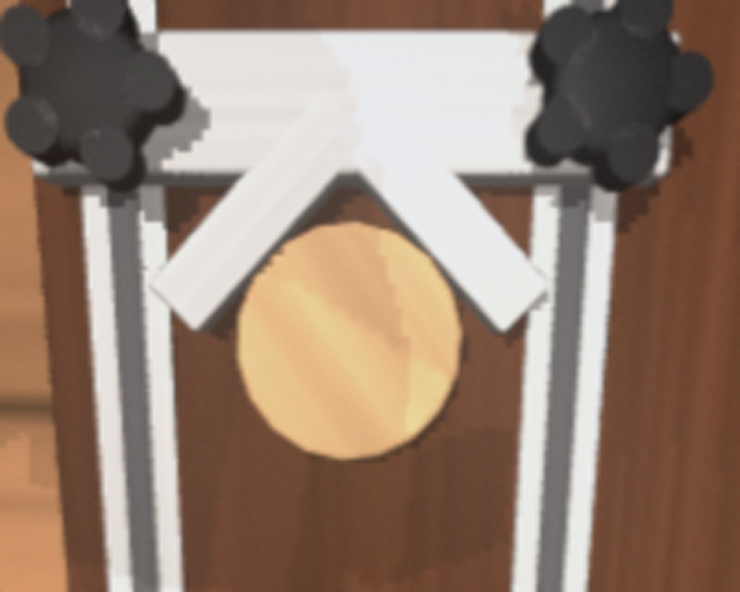

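```bash
python3 -c "
from plan import *
c=np.load('wrist13.npy',allow_pickle=True).item();o=np.load('wrist13o.npy',allow_pickle=True).item();W=wristW(c,o)
Z=lambda x,y,z:onz(c,170+(x+.5)/3.7-.5,(y+.5)/3.7-.5,z,W)[:2]
h=cv2.cvtColor(c['img'],cv2.COLOR_RGB2HSV)
m=((h[...,1]>60)&(h[...,2]>170)).astype(np.uint8);_,l=cv2.connectedComponents(m,connectivity=4)
b=(l==l[95,263]).astype(np.uint8)
cs,_=cv2.findContours(b,0,1);k=max(cs,key=len)[:,0].astype(float)
P=np.array([onz(c,*p,.048,W)[:2] for p in k]);A=np.c_[2*P,np.ones(len(P))];q=np.linalg.lstsq(A,(P**2).sum(1),rcond=None)[0]
print('circ',(w2f(q[:2])*1e3).round(1))
for n,a,e in(('L',(338,178),(200,330)),('R',(365,178),(503,330))):
  A1,B1=Z(*a,.052),Z(*e,.052);d=(B1-A1)/np.linalg.norm(B1-A1);v=q[:2]-A1
  print(n,'dist',abs(d[0]*v[1]-d[1]*v[0])*1e3)
s=eyes.camera('side');cv2.imwrite('pics/side14.png',cv2.resize(s['img'][110:350,140:400,::-1],None,fx=2.4,fy=2.4))
"
```

```text
circ [  75.2 -113.9]
L dist 24.627766146974004
R dist 25.352539179879443
```

View pics/side14.png

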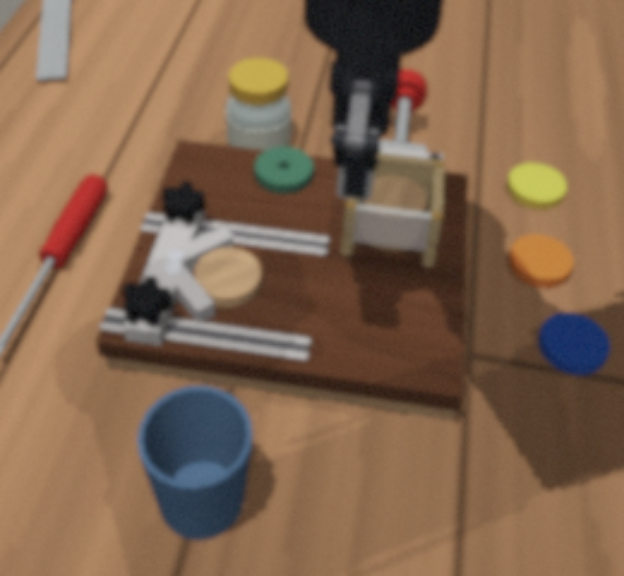

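Both faces now measure about 25 mm from the blank's centre, and the arm is clear. Handing in.

```bash
python3 -c "
from plan import *
bot.job_done(); st()"
```

```text
the job is handed in; nothing more can be done
the job is handed in; nothing more can be done
```

The blank is seated against both V-stop faces and the job is handed in; it reports no verdict. I pressed the plunger home once with the shut fingertips. It met its stop at about 26 N, and the side view showed one blank out in front of the magazine. The plunger then sprang back, and I pushed the blank over the plate into the V-stop.

- **First push (fell short):** the blank touched one face but sat about 2 mm off the other. I pushed it again lightly with a small sideways drag.
- **Seating:** after that the wrist camera put the blank's centre 24.6 mm and 25.4 mm from the two faces, against 25 mm nominal. Its place was feeder (75, -114) mm, which agrees with the V-stop measured beforehand.
- **Plunger and magazine:** after the first push, the top and side views showed the plunger out at rest and the remaining stack sunk by one place.
- **Surroundings:** by eye, the jar, cup, screwdriver and wheel had not moved. The arm was clear, with the wrist force at noise level.
- **Disagreements:** the camera views differed by 2–4 mm on the knob's and the jig's position, and my first estimates of the nest's y ranged from -112 to -119 mm. The V-stop contact settled it.

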